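# Reset the tripped bench supply through its shuttered well

### The arm

A 7-joint arm with a two-finger parallel gripper is mounted at the origin on a cart in front of the work surface, level with it; the furniture and walls round the work are solid. World frame = base frame: x ahead of the robot, y to its left, z up, the work surface at z = 0. Lengths are in m, angles in rad, forces in N, time in s.
With the tool pointing down it reaches from about 0.4 to 0.85 m from the base axis. Payload 10.4 kg.
Tool frame: the origin (TCP) lies on the mounting face of the last link; the fingertips stand 173 mm ahead of it and the grasp point (between the pads) lies hold_point_z ahead of it (hold_point_z is the distance from the TCP to the grasp point, in m); y points along the fingers, z is the direction in which the jaws open and shut, and the axes are right-handed (so a half turn about y gives the same grasp; the last joint's range is limited). The gripper opens to 85 mm and grips with 20 to 120 N. Pads are 22 mm wide; open, the fingers measure 114 mm over their backs; the gripper's body (76 mm by 85 mm) begins 54 mm behind the grasp point. The pads swing forward as they close: fully open they stand 13 mm farther back than shut.
Start: joints at [-1.295, 0.332, -0.065, 1.46, 0.022, 1.35, -0.088], TCP at [0.184, 0.597, 0.405] pointing down, gripper open.
Joint ranges: [-2.6, 2.6], [-0.5, 2.12], [-1.47, 1.34], [0.16, 2.42], [-1.27, 4.41], [0.06, 2.06], [-2.6, 2.6]. Speed limits (rad/s): [2.22, 2.22, 2.79, 2.79, 3.14, 3.14, 3.14].

### API

Orientations are given as a 3x3 rotation matrix whose columns are the frame's x, y, z axes.
In Python, from station import * gives the robot as it stands. Calls block until the motion is done:
- reach(position, orientation): joint-space move of the TCP to a pose.
- move_linear(position, orientation=None, rate=0.15, force_limit=None): straight line of the TCP; orientation=None keeps the orientation; rate is the mean speed in m/s. With force_limit (N) it stops when the force on the tool has changed by that much, and returns True; else False.
- goto_joints(angles): joint-space move.
- gripper_open() and gripper_close(effort=None): open the fingers fully, or close them until they stop; effort is the grip in N (None keeps the last).
- wait(seconds).
- solve_ik(position, orientation): joint angles nearest the present ones, or None.
- get_image(name): name is "scene" or "top"; returns (picture, depth): 384x512x3 uint8, red, green, blue; 384x512 float32, m along the optical axis (not along the pixel's ray), 0 where there is no reading.
- get_calibration(name): a dict with "vertical_fov" (degrees; the focal length in pixels is half the picture's height over the tangent of half this angle, whatever the lens; pixels are square), "cx", "cy" (the principal point, pixels), "distortion" ([k1, k2, p1, p2, k3] as OpenCV has them; the pictures are not rectified), "R" (3x3) and "t" (3): a world point X has camera coordinates R X + t. Camera axes: x right, y down, z forward; pixel columns grow to the right and rows downward; lengths in m; the calibration is good to about 2 mm. A picture is of the moment at which its call begins. get_calibration takes no time and is no camera call.
A pose or a line that the arm cannot do raises IKError and nothing moves.
- hand_in(): hands the job in, once; it reports no verdict.
Readings, each from a call of its own:
- current_time_s(): time.
- current_joint_pos(): joint angles.
- current_qvel(): joint speeds.
- current_tau(): joint torques, N m.
- current_tool_pos(): TCP position.
- current_tool_rot(): TCP orientation.
- current_force(): force on the tool from outside, world axes, zero at the start.
- current_torque(): the same for the moment, N m.
- current_grip_width(): finger opening in m.
Only numpy, scipy, OpenCV 4.12 (cv2) and the standard library are available. Lean on these libraries where they do the work, as an engineer would, in place of code of your own. Each camera call takes 0.05 s, during which the arm holds its last target.

### The job

The bench supply has tripped: push the sliding shutter on its top aside to uncover the round well, reach a fingertip into that well and press the sunken reset key fully down for a full second, then let it come up and push the shutter back fully home over the round well. Only push with the fingers: do not pinch the shutter's rib, and do not press the key in the square well. Leave the tools and other things lying around the supply where they are.

Things in the scene. Friction and masses are not known exactly. Their poses are not given: they have to be found in the camera images.
- supply: grey bench power supply, fixed, 120 mm deep (its x, front panel to back), 170 wide (its y, to its left), flat top 62 above its underside, standing on the desk; origin: centre of underside; black front panel faces the robot, turned up to 0.4 rad. In its top a round well (left) and a square well (right), 74 mm apart along y. Two rails 9 mm high along y, 74 mm apart inside, guide a shutter; end stops 6 mm high at y = +-80 mm
- round_well (a point): centre of the mouth of the round well, level with the flat top. The well is 48 mm in diameter and 36 mm deep; the round reset key, 30 mm in diameter, stands at its centre with its top 26 mm below the mouth, so its travel ends 32 mm below the mouth
- square_well (a point): centre of the mouth of the square well, 46x46 mm and 36 mm deep, with a square key 28x28 mm at its bottom, not to be pressed
- round_key (a joint): how far the reset key in the round well is pressed, m: 0 up, 0.006 fully down. A spring brings it back; it takes about 1.2 N to start and 5 N fully down
- square_key (a joint): how far the key in the square well is pressed, m: 0 up, 0.006 fully down; same spring
- shutter (a joint): sliding dust shutter, m: 0 = home over the round well, 0.074 = end, over the square well; starts at 0 to 0.03. A flat steel plate 72x66 mm (66 along the slide), upper face 5 mm above the supply's flat top. Slides along the supply's y, towards -y as the value grows, stays where left, takes about 2 N. The round well is wholly uncovered from about 0.057 on
- rib_top (a point): centre of the upper edge of the push rib that stands across the middle of the shutter. The rib is 50 mm long (supply's x), 12 mm thick (supply's y) and 12 mm high above the plate; it moves with the shutter. Its left (+y) half is solid shutter_c1, its right half shutter_c2; on either side of it lies 27 mm of bare plate
- screwdriver: screwdriver with red handle, 160 mm long, 22 mm high, lying in front of the supply; bystander, loose; origin at the centre of its underside
- solder_reel: reel of solder, 86x62 mm, 35 mm high, standing to the right of the supply; bystander, loose; origin at the centre of its underside
- masking_tape: roll of masking tape lying flat, 104 mm across, 25 mm high, to the left of the supply; bystander, loose; origin at the centre of its underside
- flux_brush: thin brush, 177 mm long, 9 mm high, lying behind the supply; bystander, loose; origin at the centre of its underside
- dish_1: small round dish, 43 mm across, 10 mm high, in front of the supply; bystander, loose; origin at the centre of its underside
- tweezers: tweezers, 119 mm long, 9 mm high, lying in front of the supply; bystander, loose; origin at the centre of its underside

How it is judged:
On the way, in this order (a step that is already met when the one before it is completed fails the run):
1. the shutter is pushed aside so that the round well is uncovered (value of joint shutter above 0.055 m), for 0.1 s.
2. the reset key in the round well is pressed down (at least 4.5 of its 6 mm) by the fingers and kept down for 0.8 s (value of joint round_key above 0.0045 m and contact force between the fingers and round_key above 0.5 N), for 0.8 s.
3. the key is up again and the shutter pushed back home (value of joint round_key below 0.001 m and value of joint shutter below 0.004 m), for 0.2 s.
At the end, for the whole second after the job is handed in: the shutter is at rest within 4 mm of fully home over the round well, both keys are up, and the six loose things are within 25 mm of where they lay (all of step 3 and value of joint square_key below 0.001 m and velocity of joint shutter between -0.005 and 0.005 m/s and distance of each of screwdriver, tweezers, dish_1, solder_reel, masking_tape, flux_brush from where it was at the start of the episode below 0.025 m); the robot touches nothing.
It fails at once if the key in the square well is pressed (more than 2 mm) (value of joint square_key above 0.002 m).
It fails at once if the shutter's rib is pinched (pressed by the fingers on both halves at once) (contact force between the fingers and shutter_c1 above 2 N and contact force between the fingers and shutter_c2 above 2 N).
It fails at once if a loose thing round the supply is moved, lifted or knocked away by more than 25 mm (distance of any of screwdriver, tweezers, dish_1, solder_reel, masking_tape, flux_brush from where it was at the start of the episode above 0.025 m).
It also fails if it takes over 51 s, if anything falls off the work surface, if the arm or the gripper's body presses on something with over 40 N, if the wrist force passes 120 N, or if a joint passes its speed limit or range.

## Working session

There is one attempt and no reset: what is moved stays moved. The work goes in short steps, each a Python script; the robot and the scene stay as the last script left them, time stands still between calls to the robot, and variables do not carry over. Pictures are saved under pics/ and viewed, and the job is handed in when it is done.

```bash
ls; mkdir -p pics
python3 - <<'E'
from station import *
import cv2, numpy as np
for n in ("scene","top"):
    im,d=get_image(n); np.savez(f"{n}0.npz",im=im,d=d)
    cv2.imwrite(f"pics/{n}0.png",im[:,:,::-1])
    c=get_calibration(n); print(n,c)
print(hold_point_z if 'hold_point_z' in globals() else None, current_time_s(), current_tool_pos(), current_tool_rot(), current_grip_width(), current_force())
E
```

```text
pics
scene {'vertical_fov': 45.0832388471307, 'cx': 257.77839283726695, 'cy': 198.45207891246474, 'distortion': array([0.03231477, 0.        , 0.        , 0.        , 0.        ]), 'R': array([[ 0.55171471, -0.83377722, -0.02065023],
       [-0.61284482, -0.38847996, -0.68811667],
       [ 0.5657138 ,  0.39229947, -0.72530616]]), 't': array([-0.32629838,  0.36753658,  1.07877575])}
top {'vertical_fov': 42.36393270641884, 'cx': 251.87773812438215, 'cy': 201.6887103442836, 'distortion': array([-0.18453822,  0.        ,  0.        ,  0.        ,  0.        ]), 'R': array([[ 0.02819868, -0.99958601,  0.00571282],
       [-0.99648348, -0.02856135, -0.07877129],
       [ 0.07890185, -0.00347149, -0.99687634]]), 't': array([-0.06677042,  0.52195216,  1.18098395])}
0.1547 0.1 [0.18393936 0.59720792 0.40401239] [[ 9.55704818e-01 -2.94777115e-04  2.94326714e-01]
 [-2.94326854e-01 -1.18425048e-03  9.55704086e-01]
 [ 6.68368588e-05 -9.99999255e-01 -1.21855471e-03]] 0.08518489746670925 [ 0.26043251 -0.19485733  0.43443815]
```

View pics/scene0.png

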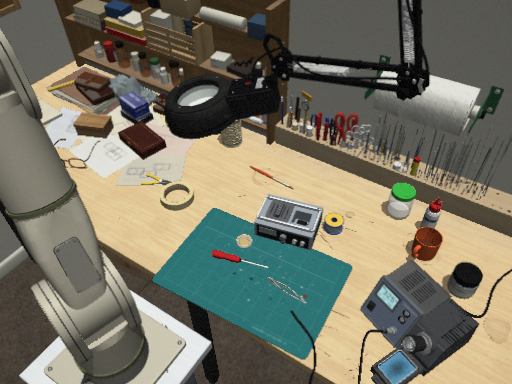

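View pics/top0.png

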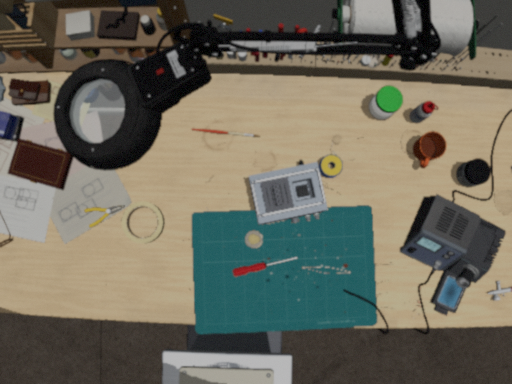

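```bash
cat > h.py <<'E'
import numpy as np, cv2
from station import *
def K(c):
    f=192/np.tan(np.radians(c['vertical_fov'])/2)
    return np.array([[f,0,c['cx']],[0,f,c['cy']],[0,0,1.]])
def ray(c,uv):
    p=cv2.undistortPoints(np.array(uv,float).reshape(-1,1,2),K(c),np.array(c['distortion']))[:,0]
    d=np.c_[p,np.ones(len(p))]@c['R']
    return -c['R'].T@c['t'], d
def onplane(c,uv,z):
    o,d=ray(c,uv); return o+d*((z-o[2])/d[:,2])[:,None]
def proj(c,X):
    r,_=cv2.Rodrigues(c['R']); return cv2.projectPoints(np.array(X,float).reshape(-1,1,3),r,np.array(c['t']),K(c),np.array(c['distortion']))[0][:,0]
def cloud(c,d):
    v,u=np.mgrid[:384,:512]
    p=cv2.undistortPoints(np.c_[u.ravel(),v.ravel()].astype(float).reshape(-1,1,2),K(c),np.array(c['distortion']))[:,0]
    X=np.c_[p,np.ones(len(p))]*d.ravel()[:,None]
    return ((X-c['t'])@c['R']).reshape(384,512,3)
E
python3 - <<'E'
from h import *
a=np.load('top0.npz')['im'];b=np.load('scene0.npz')['im']
A=cv2.resize(a[155:230,240:350],None,fx=7,fy=7,interpolation=cv2.INTER_CUBIC)
B=cv2.resize(b[185:255,245:355],None,fx=7,fy=7,interpolation=cv2.INTER_CUBIC)
cv2.imwrite('pics/topz.png',A[:,:,::-1]);cv2.imwrite('pics/scenez.png',B[:,:,::-1])
for n in('top','scene'):
    c=get_calibration(n);d=np.load(n+'0.npz')['d'];P=cloud(c,d)
    s=P[160:225,245:335] if n=='top' else P[190:250,250:330]
    s=s.reshape(-1,3); z=s[:,2]; print(n,np.histogram(z,bins=np.arange(-.01,.1,.005)))
    m=(z>.055)&(z<.09); print(s[m].min(0),s[m].max(0))
    r=cv2.minAreaRect((s[m][:,:2]*1000).astype(np.float32)); print(r)
E
```

```text
top (array([  32,  751, 1026,  129,    9,    7,   93,  128,  194,  196,   29,
         54,   46,  484, 1432,  847,  264,   85,   26,    0,    0]), array([-0.01 , -0.005,  0.   ,  0.005,  0.01 ,  0.015,  0.02 ,  0.025,
        0.03 ,  0.035,  0.04 ,  0.045,  0.05 ,  0.055,  0.06 ,  0.065,
        0.07 ,  0.075,  0.08 ,  0.085,  0.09 ,  0.095]))
[ 0.47084745 -0.22921728  0.05522022] [ 0.61992219 -0.04321439  0.08376154]
((544.4968872070312, -135.93556213378906), (119.31745147705078, 167.43545532226562), 13.407503128051758)
scene (array([ 40, 910, 947, 149,  58,  71,  73,  84, 141, 176, 102, 130, 114,
       300, 749, 523, 155,  51,  13,   0,   0]), array([-0.01 , -0.005,  0.   ,  0.005,  0.01 ,  0.015,  0.02 ,  0.025,
        0.03 ,  0.035,  0.04 ,  0.045,  0.05 ,  0.055,  0.06 ,  0.065,
        0.07 ,  0.075,  0.08 ,  0.085,  0.09 ,  0.095]))
[ 0.46696643 -0.22813829  0.05502327] [ 0.61761065 -0.04138434  0.08299522]
((542.09912109375, -135.43572998046875), (125.46286010742188, 166.59999084472656), 13.083416938781738)
```

```bash
ls pics
```

```text
scene0.png
scenez.png
top0.png
topz.png
```

View pics/topz.png

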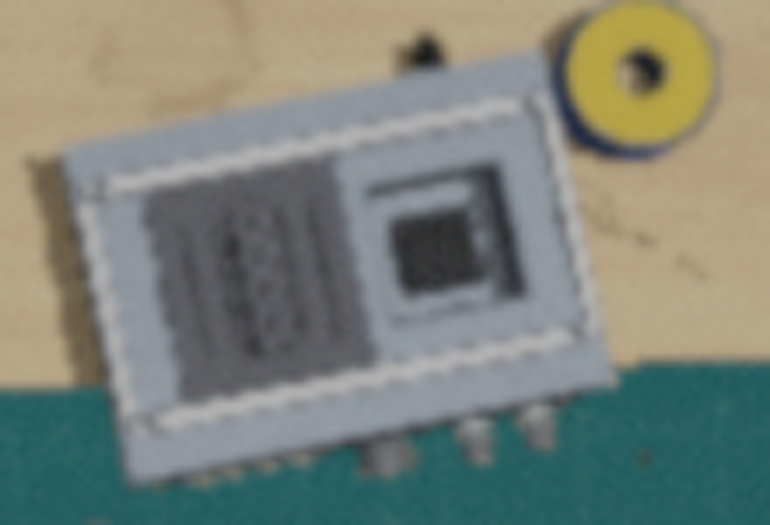

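View pics/scenez.png

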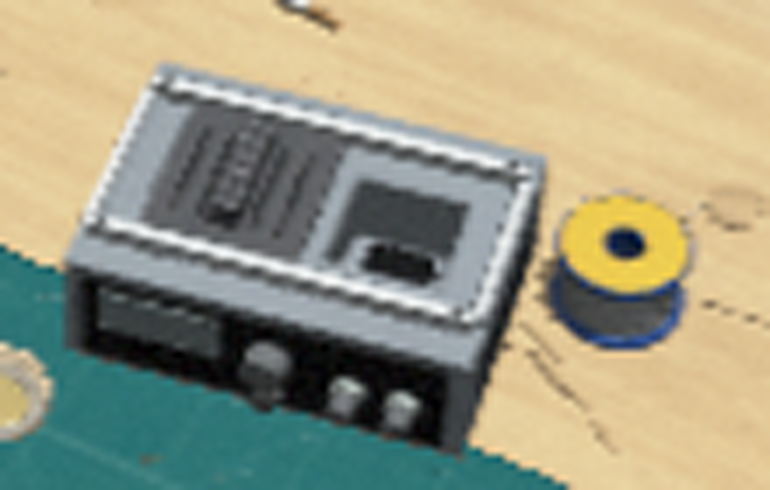

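Run:
```python
from h import *
def full(p,o): return (np.array(p,float)+.5)/7-.5+np.array(o)
ct,cs=get_calibration('top'),get_calibration('scene')
def show(nm,c,o,corn,sh):
    P=onplane(c,full(corn,o),.062)[:,:2]  # BL(back-left),BR,FR,FL
    ctr=P.mean(0); yv=(P[0]-P[1]+P[3]-P[2]); xv=(P[0]-P[3]+P[1]-P[2])
    print(nm,'centre',ctr,'W',np.linalg.norm(yv)/2,'D',np.linalg.norm(xv)/2,'yaw',np.arctan2(-yv[0],yv[1]),np.arctan2(xv[1],xv[0]))
    S=onplane(c,full(sh,o),.067)[:,:2]
    y=np.arctan2(-yv[0],yv[1]);R=np.array([[np.cos(y),-np.sin(y)],[np.sin(y),np.cos(y)]])
    print((S-ctr)@R)
show('top',ct,(240,155),[(65,150),(548,48),(612,380),(130,482)],[(145,195),(340,155),(378,365),(180,405)])
show('scene',cs,(245,185),[(165,65),(545,157),(470,370),(68,260)],[(190,108),(345,150),(308,258),(148,222)])
for n,c,uv in(('rib top',ct,[(250,210),(285,350)]),): print(onplane(c,full(uv,(240,155)),.079))
```

```text
top centre [ 0.54493321 -0.13624053] W 0.16638999290427045 D 0.1140273936105845 yaw 0.23778992402995186 0.2135709699441641
[[ 0.03579025  0.05934035]
 [ 0.03547052 -0.00744677]
 [-0.03606377 -0.00476366]
 [-0.0353701   0.06266926]]
scene centre [ 0.54401186 -0.13668416] W 0.16255331993557062 D 0.11429388990565038 yaw 0.23214822200986326 0.23350104429758395
[[ 0.03225887  0.06156965]
 [ 0.03068141 -0.00487823]
 [-0.02873172 -0.00810777]
 [-0.031618    0.0571001 ]]
[[ 0.56033681 -0.10477594  0.079     ]
 [ 0.5142367  -0.11745401  0.079     ]]
```

Run:
```python
from h import *
for n in('top','scene'):
    c=get_calibration(n);P=cloud(c,np.load(n+'0.npz')['d']); v=np.load(n+'0.npz')['d']>0
    # lamp
    m=v&(P[...,2]>.12)&(np.hypot(P[...,0],P[...,1])<1.0)&(P[...,0]>.35)
    q=P[m]; print(n,len(q))
    for y0 in np.arange(-.6,.9,.15):
        s=q[(q[:,1]>=y0)&(q[:,1]<y0+.15)]
        if len(s): print(round(y0,2),len(s),s.min(0).round(2),s.max(0).round(2), 'minr',np.hypot(s[:,0],s[:,1]).min().round(2))
yaw=.234
x=np.array([np.cos(yaw),np.sin(yaw),0])
for s in(1,-1):
    z=s*x; y=np.array([0,0,-1.]); X=np.cross(y,z); R=np.c_[X,y,z]
    q=current_joint_pos()
    for p in ([.2,.0],[.0,.049],[0,.037],[0,-.06]):
        w=np.array([.5445,-.1365])+p[0]*x[:2]+p[1]*np.array([-x[1],x[0]])
        for h in (.24,.35): 
            r=solve_ik([*w,h],R); print(s,p,h,None if r is None else np.round(r,2))
```

```text
top 36504
-0.6 418 [ 0.74 -0.49  0.12] [ 0.89 -0.45  0.39] minr 0.89
-0.45 3336 [ 0.73 -0.45  0.12] [ 0.89 -0.3   0.56] minr 0.79
-0.3 5669 [ 0.74 -0.3   0.12] [ 0.94 -0.15  0.57] minr 0.77
-0.15 3492 [ 0.76 -0.15  0.12] [ 0.94 -0.    0.42] minr 0.77
0.0 6210 [0.69 0.   0.12] [0.94 0.15 0.44] minr 0.71
0.15 10190 [0.57 0.15 0.12] [0.93 0.3  0.39] minr 0.62
0.3 6428 [0.58 0.3  0.12] [0.93 0.45 0.41] minr 0.65
0.45 761 [0.83 0.45 0.12] [0.88 0.53 0.37] minr 0.95
scene 36619
-0.6 460 [ 0.74 -0.49  0.12] [ 0.89 -0.45  0.39] minr 0.88
-0.45 6034 [ 0.73 -0.45  0.12] [ 0.95 -0.3   0.57] minr 0.79
-0.3 6838 [ 0.74 -0.3   0.12] [ 0.95 -0.15  0.6 ] minr 0.77
-0.15 6195 [ 0.76 -0.15  0.12] [ 0.95 -0.    0.51] minr 0.76
0.0 6564 [0.69 0.   0.12] [0.95 0.15 0.48] minr 0.71
0.15 5510 [0.57 0.15 0.13] [0.94 0.3  0.45] minr 0.62
0.3 3798 [0.58 0.3  0.13] [0.94 0.45 0.42] minr 0.65
0.45 1220 [0.82 0.45 0.12] [0.89 0.55 0.41] minr 0.95
1 [0.2, 0.0] 0.24 [-0.33  0.79  0.64  1.29 -0.47  1.21  0.57]
1 [0.2, 0.0] 0.35 [-0.34  0.72  0.7   1.18 -0.45  1.39  0.54]
1 [0.0, 0.049] 0.24 [-0.64  0.41  0.87  1.9  -0.37  1.    0.63]
1 [0.0, 0.049] 0.35 [-0.69  0.24  0.89  1.8  -0.2   1.2   0.49]
1 [0, 0.037] 0.24 [-0.62  0.43  0.88  1.89 -0.39  1.    0.66]
1 [0, 0.037] 0.35 [-0.68  0.26  0.91  1.79 -0.22  1.2   0.53]
1 [0, -0.06] 0.24 [-0.36  0.51  0.79  1.77 -0.41  1.04  0.81]
1 [0, -0.06] 0.35 [-0.55  0.46  1.06  1.67 -0.42  1.26  0.83]
-1 [0.2, 0.0] 0.24 [-0.55  1.03  1.15  1.3  -0.92  1.37 -2.34]
-1 [0.2, 0.0] 0.35 [-0.52  0.9   1.15  1.19 -0.8   1.5  -2.41]
-1 [0.0, 0.049] 0.24 [-0.84  0.58  1.17  1.91 -0.61  1.07 -2.32]
-1 [0.0, 0.049] 0.35 [-0.89  0.34  1.17  1.8  -0.34  1.22 -2.53]
-1 [0, 0.037] 0.24 [-0.81  0.59  1.17  1.9  -0.62  1.08 -2.3 ]
-1 [0, 0.037] 0.35 [-0.86  0.36  1.17  1.79 -0.35  1.23 -2.49]
-1 [0, -0.06] 0.24 [-0.59  0.72  1.16  1.77 -0.72  1.15 -2.1 ]
-1 [0, -0.06] 0.35 [-0.61  0.52  1.17  1.67 -0.5   1.28 -2.25]
```

```bash
cat >> h.py <<'E'
YAW=.234; C=np.array([.5445,-.1365])
ex=np.array([np.cos(YAW),np.sin(YAW)]); ey=np.array([-ex[1],ex[0]])
z3=np.r_[ex,0]; y3=np.array([0,0,-1.]); R=np.c_[np.cross(y3,z3),y3,z3]
def W(x,y,tip,L=.173): return np.r_[C+x*ex+y*ey, tip+L]
def loc():
    p=np.array(current_tool_pos()); d=p[:2]-C; return np.round([d@ex,d@ey,p[2]-.173],4)
E
python3 - <<'E'
from h import *
gripper_close(30)
print(current_time_s())
for p in ([.22,.42,.42],[.42,.1,.42]):
    print(p, move_linear(p,rate=.25), np.round(current_joint_pos(),2), current_time_s(), current_force())
print(reach(W(0,.052,.13),R), np.round(current_joint_pos(),2), current_time_s(),loc(), current_grip_width(),current_force())
for n in ("scene","top"):
    im,d=get_image(n); np.savez(f"{n}1.npz",im=im,d=d)
    cv2.imwrite(f"pics/{n}1.png",im[:,:,::-1])
E
```

```text
0.8667
[0.22, 0.42, 0.42] False [-1.17 -0.01 -0.02  1.82 -0.    1.33  0.09] 1.7417 [-0.16549594  0.83942863 -0.1683645 ]
[0.42, 0.1, 0.42] False [-0.83 -0.15  0.45  1.93  0.07  1.34  0.87] 3.4 [-0.73732071  0.64145023 -0.19627285]
False [-0.55  0.27  0.72  1.85 -0.2   1.1   0.48] 4.375 [0.0005 0.0535 0.1304] 0.0002492860964068885 [-0.690813    1.27245842  0.22548216]
```

Run:
```python
from h import *
b=np.load('scene1.npz')['im']; a=np.load('top1.npz')['im']
B=cv2.resize(b[130:260,200:350],None,fx=5,fy=4.6,interpolation=cv2.INTER_CUBIC)
cv2.imwrite('pics/scene1z.png',B[:,:,::-1])
```

```text
(no output)
```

View pics/scene1z.png

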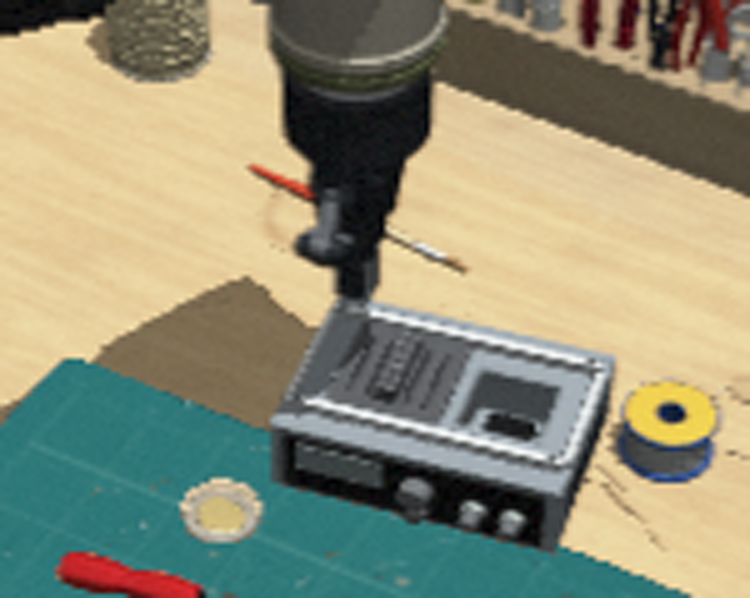

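View pics/scene1.png

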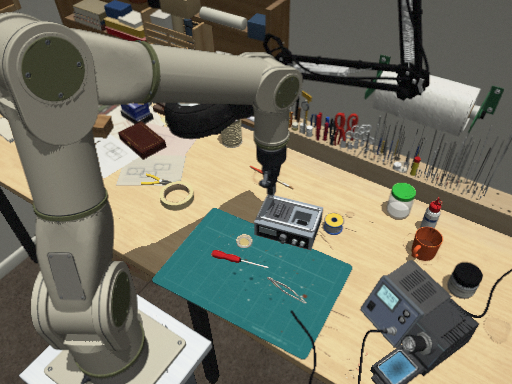

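Run:
```python
from h import *
print(proj(get_calibration('scene'),[W(0,.052,.13,0)]))
print(move_linear(W(0,.052,.085),R,rate=.1), loc(), current_force())
wait(.1)
f=move_linear(W(0,.052,.062),R,rate=.02,force_limit=3); print(f,loc(),current_force(),current_time_s())
```

```text
[[271.23114109 192.96659195]]
False [0.0001 0.052  0.0853] [ 5.41706469e-01 -6.62337965e-04  7.49776725e-01]
True [0.     0.0518 0.0675] [-0.85520595  0.15990382  7.06618237] 6.0167
```

Run:
```python
from h import *
move_linear(W(0,.052,.0705),R,rate=.03); wait(.1); print(loc(),current_force())
f=move_linear(W(0,.046,.0705),R,rate=.04,force_limit=12); print(f,loc(),current_force()@np.r_[ey,0])
f=move_linear(W(0,-.019,.0705),R,rate=.05,force_limit=12); print(f,loc(),current_force()@np.r_[ey,0],current_time_s())
move_linear(W(0,-.012,.0705),R,rate=.05)
move_linear(W(0,-.012,.13),R,rate=.15)
move_linear(W(0,.1,.16),R,rate=.2)
for n in ("scene","top"):
    im,d=get_image(n); np.savez(f"{n}2.npz",im=im,d=d)
a=np.load('top2.npz')['im'];b=np.load('scene2.npz')['im']
A=cv2.resize(a[155:230,240:350],None,fx=7,fy=7,interpolation=cv2.INTER_CUBIC)
B=cv2.resize(b[185:255,245:355],None,fx=7,fy=7,interpolation=cv2.INTER_CUBIC)
cv2.imwrite('pics/topz2.png',A[:,:,::-1]);cv2.imwrite('pics/scenez2.png',B[:,:,::-1])
print(current_time_s())
```

```text
[-0.      0.0521  0.0703] [0.56310662 0.3445397  0.72067823]
False [-0.0001  0.0456  0.0704] -0.20879646065090599
False [ 0.     -0.0187  0.0705] 4.051069449632326 8.1333
9.8083
```

View pics/scenez2.png

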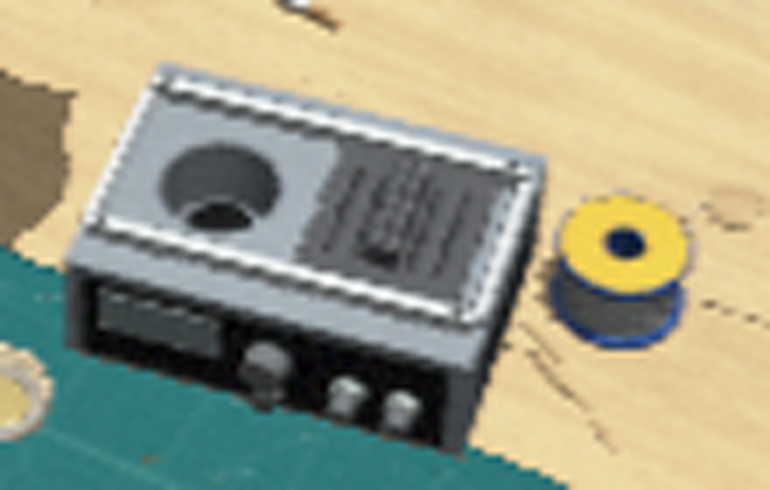

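View pics/topz2.png

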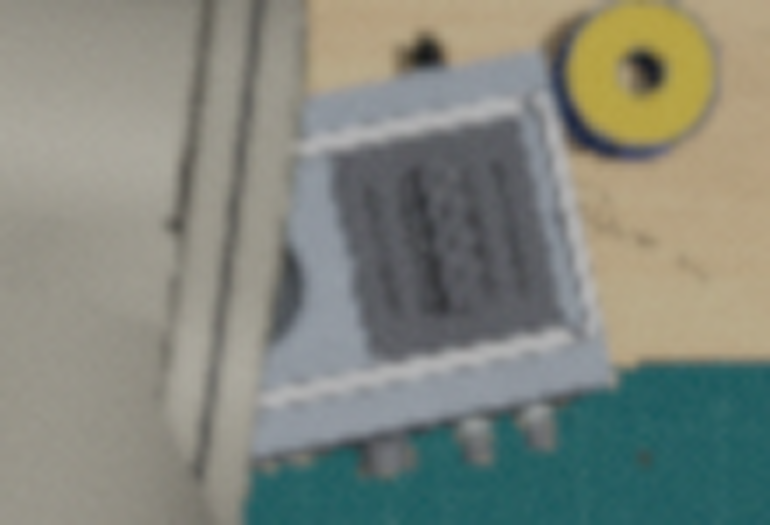

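Run:
```python
from h import *
cs=get_calibration('scene')
def full(p,o): return (np.array(p,float)+.5)/7-.5+np.array(o)
P=onplane(cs,full([(158,188),(282,188),(220,142),(220,235)],(245,185)),.062)[:,:2]-C
print(P@np.c_[ex,ey])
im=np.load('scene2.npz')['im'];X=onplane(cs,np.stack(np.meshgrid(np.arange(512),np.arange(384)),-1).reshape(-1,2),.062).reshape(384,512,3)
L=(X[...,:2]-C)@np.c_[ex,ey]
g=im.mean(-1)
m=((np.abs(L[...,0])<.032)&(L[...,1]>.005)&(L[...,1]<.072)&(g<125)).astype(np.uint8)
n,lab,st,ce=cv2.connectedComponentsWithStats(m); k=1+st[1:,4].argmax()
q=L[lab==k]; print(st[k],q.mean(0),q.min(0),q.max(0),np.median(g[m>0]),2*np.sqrt(cv2.contourArea(cv2.convexHull(q.astype(np.float32)))/np.pi))
# with scene offsets: shutter edge
```

```text
[[-0.00951413  0.06082113]
 [ 0.00666316  0.01391902]
 [ 0.02233715  0.0453195 ]
 [-0.02505933  0.02943303]]
[268 205  17  13 170] [-0.00110377  0.0376055 ] [-0.02469881  0.01437971] [0.02184687 0.06157256] 73.5 0.04599253655159017
```

Run:
```python
from h import *
x,y=-.0007,.0372
move_linear(W(x,y,.10),R,rate=.2)
print(move_linear(W(x,y,.066),R,rate=.08,force_limit=6),loc()); wait(.1); f0=current_force(); print(f0)
f=move_linear(W(x,y,.04),R,rate=.05,force_limit=6); print(f,loc(),current_force()-f0)
if not f:
    f=move_linear(W(x,y,.0285),R,rate=.015,force_limit=9); print(f,loc(),current_force()-f0,current_time_s())
    for i in range(6):
        wait(.2); print(loc(),np.round(current_force()-f0,2),current_time_s())
```

```text
False [-0.0008  0.0372  0.0658]
[-0.3744094   0.39387837  0.73650615]
False [-0.0007  0.0371  0.04  ] [ 0.74132032 -0.43599518 -0.90826856]
True [-0.0005  0.0371  0.0305] [-2.22792083  0.69441007  7.89178396] 12.3833
[-0.0005  0.0371  0.0305] [-1.94 -0.02  7.95] 12.5833
[-0.0005  0.0371  0.0305] [-1.53 -0.66  8.32] 12.7833
[-0.0005  0.0371  0.0305] [-2.21 -0.44  7.74] 12.9833
[-0.0005  0.0371  0.0305] [-1.82  0.64  8.37] 13.1833
[-0.0005  0.0371  0.0305] [-2.38  0.61  8.13] 13.3833
[-0.0005  0.0371  0.0305] [-1.09  0.09  8.38] 13.5833
```

Run:
```python
from h import *
x,y=-.0007,.0372
move_linear(W(x,y,.10),R,rate=.1)
move_linear(W(0,-.058,.10),R,rate=.2)
wait(.1); f0=current_force()
print(move_linear(W(0,-.058,.0705),R,rate=.05,force_limit=6),loc(),current_force()-f0)
f=move_linear(W(0,.015,.0705),R,rate=.05,force_limit=15); print(f,loc(),(current_force()-f0)@np.r_[ey,0])
if not f:
    f=move_linear(W(0,.024,.0705),R,rate=.02,force_limit=10); print(f,loc(),(current_force()-f0)@np.r_[ey,0],current_time_s())
```

```text
False [ 0.     -0.0581  0.0706] [-0.15621732 -1.00854243 -0.28434253]
False [-0.0001  0.015   0.0703] -0.9206053134551451
True [-0.0004  0.022   0.0703] -1.8711107193742205 17.925
```

Run:
```python
from h import *
for i in range(3): print(loc(),current_force()@np.r_[ey,0],current_force()); wait(.05)
move_linear(W(0,.012,.0705),R,rate=.05)
move_linear(W(0,.012,.13),R,rate=.15)
move_linear(W(-.05,-.16,.2),R,rate=.25)
for n in ("scene","top"):
    im,d=get_image(n); np.savez(f"{n}3.npz",im=im,d=d)
    cv2.imwrite(f"pics/{n}3.png",im[:,:,::-1])
a=np.load('top3.npz')['im'];b=np.load('scene3.npz')['im']
A=cv2.resize(a[155:230,240:350],None,fx=7,fy=7,interpolation=cv2.INTER_CUBIC)
B=cv2.resize(b[185:255,245:355],None,fx=7,fy=7,interpolation=cv2.INTER_CUBIC)
cv2.imwrite('pics/topz3.png',A[:,:,::-1]);cv2.imwrite('pics/scenez3.png',B[:,:,::-1])
print(current_time_s())
```

```text
[-0.0004  0.022   0.0703] -1.3226506049724545 [ 0.38472551 -1.26800139  1.49548559]
[-0.0004  0.0219  0.0703] -1.53238645274654 [ 1.49461218 -1.21905343  0.38932735]
[-0.0004  0.0219  0.0702] -1.083271245910126 [ 0.88791881 -0.90197088  1.67294214]
19.9833
```

View pics/scenez3.png

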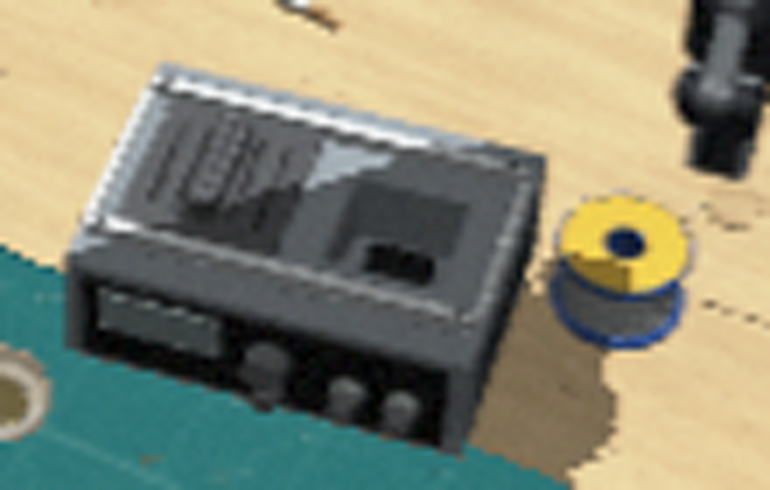

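View pics/topz3.png

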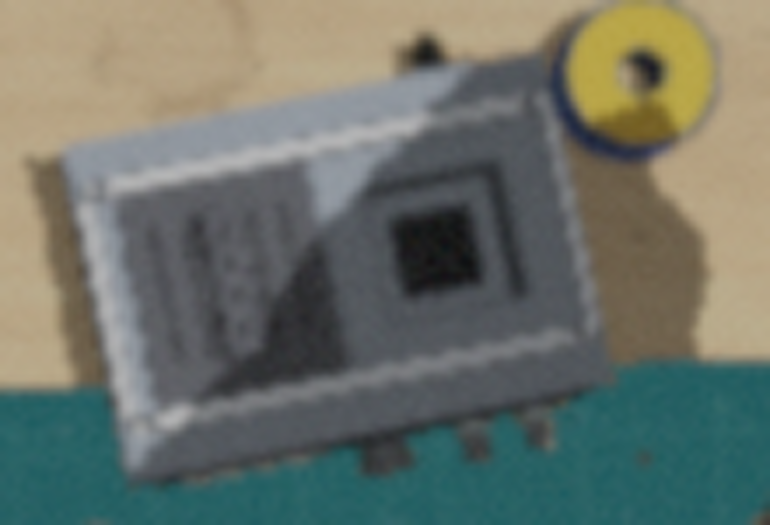

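Run:
```python
from h import *
def full(p,o): return (np.array(p,float)+.5)/7-.5+np.array(o)
def S(n,o,uv): return ((onplane(get_calibration(n),full(uv,o),.067)[:,:2]-C)@np.c_[ex,ey]).round(4)
print(S('top',(240,155),[(115,200),(155,402),(305,162),(348,368)]))
print('open',S('top',(240,155),[(333,157),(375,360),(523,118),(563,325)]))
print(S('scene',(245,185),[(168,105),(125,215),(322,142),(283,250)]))
print('open',S('scene',(245,185),[(335,150),(300,258),(495,190),(460,305)]))
```

```text
[[ 0.0364  0.0698]
 [-0.0324  0.0706]
 [ 0.036   0.0048]
 [-0.0345  0.0053]]
open [[ 0.0358 -0.0047]
 [-0.0337 -0.0041]
 [ 0.0358 -0.0703]
 [-0.0352 -0.0684]]
[[ 0.0305  0.0705]
 [-0.0315  0.0669]
 [ 0.0313  0.005 ]
 [-0.0285  0.0023]]
open [[ 0.0288 -0.0012]
 [-0.0303 -0.0052]
 [ 0.0289 -0.0675]
 [-0.0329 -0.0704]]
```

Run:
```python
from h import *
a=np.load('top0.npz')['im'].astype(int);b=np.load('top3.npz')['im'].astype(int)
s0=np.load('scene0.npz')['im'].astype(int);s3=np.load('scene3.npz')['im'].astype(int)
for nm,p,q in(('top',a,b),('scene',s0,s3)):
    for col,f in (('red',lambda i:(i[...,0]>140)&(i[...,1]<60)&(i[...,2]<60)),('yellow',lambda i:(i[...,0]>150)&(i[...,1]>130)&(i[...,2]<80))):
        for im in(p,q):
            m=f(im).astype(np.uint8); n,l,st,ce=cv2.connectedComponentsWithStats(m)
            print(nm,col,[(tuple(ce[k].round(0)),st[k,4]) for k in range(1,n) if st[k,4]>15])
```

```text
top red [((np.float64(249.0), np.float64(269.0)), np.int32(130))]
top red [((np.float64(427.0), np.float64(106.0)), np.int32(21))]
top yellow [((np.float64(331.0), np.float64(165.0)), np.int32(233)), ((np.float64(94.0), np.float64(209.0)), np.int32(45)), ((np.float64(98.0), np.float64(220.0)), np.int32(49))]
top yellow [((np.float64(331.0), np.float64(163.0)), np.int32(189)), ((np.float64(95.0), np.float64(209.0)), np.int32(43)), ((np.float64(98.0), np.float64(220.0)), np.int32(48))]
scene red [((np.float64(107.0), np.float64(42.0)), np.int32(23)), ((np.float64(435.0), np.float64(206.0)), np.int32(33)), ((np.float64(225.0), np.float64(255.0)), np.int32(131))]
scene red [((np.float64(435.0), np.float64(206.0)), np.int32(35))]
scene yellow [((np.float64(57.0), np.float64(87.0)), np.int32(23)), ((np.float64(151.0), np.float64(180.0)), np.int32(64))]
scene yellow [((np.float64(151.0), np.float64(180.0)), np.int32(60))]
```

View pics/scene3.png

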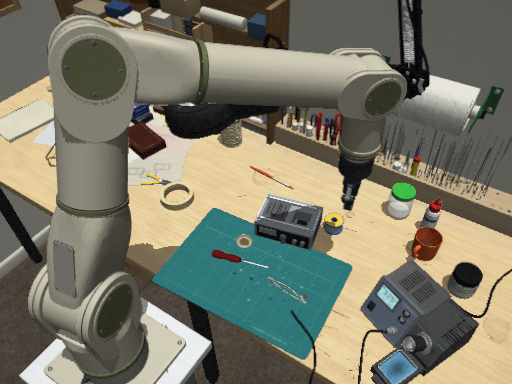

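Run:
```python
from h import *
wait(.3); print(np.abs(current_qvel()).max(),current_force(),current_time_s())
print(hand_in())
```

```text
0.004437219082933667 [-0.49267318  0.42340803 -0.19434566] 20.2833
the job is handed in; nothing more can be done
None
```

I uncovered the round well, pressed the reset key fully down, pushed the shutter back home and handed the job in at about 20 s of the 51 s allowed. `hand_in` gave no verdict.

- **Opening:** I pushed the left face of the rib with closed fingers. The pictures then showed the well wholly uncovered, with the shutter near 0.074 m.
- **Reset key:** I held the key down for 1.2 s at about 8 N, against the 5 N it needs. The fingertips stood 31.5 mm below the mouth, where its travel ends at 32 mm. I did not look into the well afterwards to see that the key had come up. I rely on its spring, since the fingers were lifted clear.
- **Closing:** I pushed the right face of the rib until the 10 N force limit stopped the move. The last pictures put the shutter's edges at 70 mm and 5 mm (top view) and about 69 mm and 4 mm (scene view) along the supply's y. Home would be 70 mm and 4 mm.
- **Square well:** the fingers never went into it.
- **Loose things:** they looked unmoved in the scene picture. The colour check confirmed only the reel; it missed the screwdriver, whose red handle had dropped below its colour threshold.
- **Arm at hand-in:** still, clear of everything, with about 0.7 N on the tool.

One check disagreed: after that stop, the steady push on the rib read only 1 to 2 N, so the 10 N was a brief spike. I took it as reaching home because the pictures agreed.

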